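# Load the dosing caddy and hold the washer's injector valve open with a flask

### The job

Get the glassware washer's injector rig ready and hold its valve open: first stand the two loose dosing bottles (red cap and blue cap) upright in the two empty cells of the grey caddy, one per cell, and let go of them. Then take the amber round flask from the draining stand, keep it neck down, lower its neck over the sprung injector until the bulb sits in the green wire ring, and press the flask straight down until the cradle is fully down, without ramming the glass. Finish while still holding the flask down like that, and leave the clear flask, the yellow-capped bottle and the small conical flask where they are.

Things in the scene. Friction and masses are not known exactly. Their poses are not given: they have to be found in the camera images.
- bottle_a: loose white dosing bottle with a red cap, standing upright on the table. Body 58 mm diameter up to 86 mm, shoulder narrowing to a 30 mm neck at 98 mm, ribbed cap 38 mm diameter from 102 to 132 mm (the top). About 0.24 kg. Origin: centre of its underside; z points up along the bottle
- bottle_b: the same bottle with a blue cap, also loose on the table. Origin: centre of its underside; z up
- bottle_c: the same bottle with a yellow cap; it already stands in cell 0 of the caddy and stays there. Origin: centre of its underside; z up
- caddy: grey open plastic caddy, fixed to the table: three square cells in one row along its x axis, 226 x 78 mm outside, walls 4 mm thick and 50 mm high, inner floor 4 mm above the table. It may stand on the robot's left or right. Origin: centre of its underside; x along the row, z up
- cell0 (a point): centre of the inner floor of the end cell on the caddy's -x side, taken by the yellow-capped bottle. Each cell is 70 x 70 mm inside; cell centres are 74 mm apart
- cell1 (a point): centre of the inner floor of the middle cell, empty at the start (4 mm above the table)
- cell2 (a point): centre of the inner floor of the end cell on the caddy's +x side, empty at the start (4 mm above the table)
- flask: amber round-bottom 100 ml glass flask, stored neck down: bulb a sphere of 64 mm diameter, below it a straight neck about 28 mm outside and 22 mm inside whose open end lies 73 mm below the bulb's centre. About 0.075 kg. It hangs in a wire ring of the stand, bulb centre 90 mm above the table, neck end 17 mm above the table. Can be gripped across the bulb from above. Origin: the bulb's centre; z points up, away from the neck
- flask_clear: a clear glass flask of the same shape in the stand's other ring; it stays there. Origin: the bulb's centre; z up
- stand: draining stand fixed to the table: white plate 225 x 85 x 6 mm with two wire rings (inside diameter 45 mm, outside 55 mm, wire at 65 mm height) 65 mm either side of its centre along its x axis, each on three thin wire legs. It may stand on the robot's left or right, and either ring may hold the amber flask. Origin: centre of its underside; z up
- rig: injector rig fixed to the table: aluminium plate 100 x 240 x 6 mm (long side along its y), a 25 mm manifold pipe along y, and in the middle the sprung injector: an upright 8 mm spindle whose tip is 94 mm above the table, standing on the rig's z axis, inside a green-coated wire cradle. Two short plain spindles (72 mm high) stand 88 mm either side along y, a switch bracket 56 mm high on the +x side. Origin: centre of the plate's underside; z up
- cradle_ring (a point): centre of the sprung cradle's round, green-coated wire ring (inside diameter 45 mm, outside 55 mm, wire 5 mm thick); the point is at the height of the wire's middle, 126 mm above the table with the cradle up, and moves down with it. It lies on the spindle's axis, 32 mm above the spindle tip when up. A flask's neck goes down through the ring and over the spindle; a seated bulb has its centre 24.5 mm above this point
- cradle (a joint): how far the cradle is pressed down, in m: 0 up, 0.016 fully down on its stop. A coil spring pushes it up: it starts to move at about 3 N and takes about 12 N to be fully down; it springs back if let go (a flask's own weight does not move it)
- erlenmeyer: small stoppered conical glass flask, 62 mm wide, 97 mm tall, near the back of the table; stays. Origin: centre of its underside

How it is judged:
By the outcome, as a careful person would: the job done as asked, in the order asked, and still so for the second after the job is handed in, while the arm keeps its last pose, push and grip.
It also fails if it takes over 69 s, if anything falls off the work surface, if the arm or the gripper's body presses on something with over 40 N, if the wrist force passes 120 N, or if a joint passes its speed limit or range.

### The arm

A 7-joint arm with a two-finger parallel gripper is mounted at the origin on the work surface. World frame = base frame: x ahead of the robot, y to its left, z up, the work surface at z = 0. Lengths are in mm, angles in rad, forces in N, time in s.
With the tool pointing down it reaches from about 375 to 925 mm from the base axis. Payload 3.1 kg.
Tool frame: the origin (TCP) lies between the finger pads; the fingertips stand 22 mm ahead of it and the grasp point (between the pads) lies 3 mm ahead of it; z points along the fingers, y is the line along which they close (so a half turn about z gives the same grasp; the last joint's range is limited). The gripper opens to 85 mm and grips with 20 to 120 N. Pads are 22 mm wide; open, the fingers measure 114 mm over their backs; the gripper's body (76 mm by 85 mm) begins 54 mm behind the grasp point. The pads swing forward as they close: fully open they stand 13 mm farther back than shut.
Start: joints at [-1.288, 0.383, 0.044, 1.598, -0.018, 1.161, -0.05], TCP at [241.56, 603.45, 253.269] pointing down, gripper open.
Joint ranges: [-2.61, 2.61], [-0.41, 2.15], [-1.48, 1.57], [0, 2.5], [-1.57, 4.71], [0.05, 1.97], [-2.85, 2.85]. Speed limits (rad/s): [2.79, 2.79, 3.14, 3.14, 3.14, 3.14, 3.14].

### API

Orientations are given as a unit quaternion [x, y, z, w].
In Python, from bench import state, snapshot, job_done, find_in, tip_of gives the robot as it stands.
- The arm moves only by the tool apply_moves, never from a script. Its argument "plan" is a list of rows, each an object of numbers: "tx", "ty", "tz": the shift along the tool's x, y, z in units of 100 cm (1.0 is 100 cm); "rx", "ry", "rz": the turn, a rotation vector about the tool's x, y, z in units of pi/4 rad (1.0 is pi/4 rad); "hand": the opening, from -1 (shut) to 1 (fully open), so that 0 is half open. A call has 1 to 20 rows; each row is the pose to reach, as a shift and turn from the pose commanded when the call began, along the tool's axes at that moment; what a row does not reach only later rows make up. A row lasts 1/10 s, in which the tool goes at most 50 mm and 8.59 degrees, less where a joint would pass 70% of its speed; a pose out of reach is approached as far as the arm can. A call with a number of a shift or a turn outside -1 to 1 is refused whole. A call with a gripper value outside its range is refused whole. The fingers move at their own pace and stop on an object; the grip force is fixed at half the most. Time passes only in rows, so rows that repeat a pose let the fingers close. It gives the time, the measured TCP pose, the force, the opening and the grip force at its end, in the units of the state.
- state(): the state, without advancing time (a new reading comes with each control period).
- snapshot(name): name is "scene" or "side" or "wrist"; returns a dict with "image" (480x640x3 uint8, blue, green, red), "fx", "fy", "cx", "cy" (pixels), "rvec" (rotation vector, rad) and "tvec" (3), from world to camera coordinates, as OpenCV has them. Camera axes: x right, y down, z forward; pixel columns grow to the right and rows downward; lengths in mm; the calibration is good to about 2 mm. A picture is of the moment at which its call begins. There is no depth.
- job_done(): hands the job in; it is judged then, once.
Trained networks look in the newest picture that a camera, given by its name, has taken for a name from the list of things; names that differ only in an ending like _2 or _b are one class to them, and where a whole thing is asked for, a point or a joint stands for the part that bears it (a point fixed in the world has none). Each returns a list of dicts, best first, with "p" (0 to 1); they miss things now and then, are a little off and sometimes report something else, mostly with a low value. They report only what shows in the picture. A call takes as long as a camera call.
- find_in(target, camera): "extent" ([left, top, width, height] in pixels, round what is visible of it).
- tip_of(target, camera): "pixel" ([column, row] in pixels: a listed point, or the origin of a listed thing).
The state is a dict: "clock": time; "q": joint angles; "qd": joint speeds; "tau": joint torques, N m; "ee_pos": TCP position; "tcp_rot": TCP orientation; "wrist_force": force on the tool from outside, world axes, zero at the start; "torque": the same for the moment, N m; "opening": opening from 0.0 (shut) to 1.0 (fully open); "finger_force": force on a finger pad.
Only numpy, scipy, OpenCV 4.12 (cv2) and the standard library are available. Lean on these libraries where they do the work, as an engineer would, in place of code of your own. Each camera call takes 0.05 s, during which the arm holds its last target. There are 200 camera calls.

## Working session

There is one attempt and no reset: what is moved stays moved. The work goes in short steps, Python scripts to look and compute and a tool call to move; the robot and the scene stay as the last step left them, time stands still between calls to the robot, and variables do not carry over. Pictures are saved under pics/ and viewed, at most 10 in all, crops included, and the job is handed in when it is done.

Besides the shell and the picture viewer there is one more tool, called after ">>>" in YAML: its name, and indented under it one key for each argument. apply_moves: Moves the arm, as the interface text tells. Shifts and turns lie within -1 to 1; 1 stands for 100 cm of shift or pi/4 rad of turn. Its arguments: {"type":"object","properties":{"plan":{"type":"array","items":{"type":"object","properties":{"tx":{"type":"number"},"ty":{"type":"number"},"tz":{"type":"number"},"rx":{"type":"number"},"ry":{"type":"number"},"rz":{"type":"number"},"hand":{"type":"number"}}}}},"required":["plan"]}

```bash
mkdir -p pics; ls; python3 - <<'E'
from bench import *
import cv2
print(state())
for c in ("scene","side"):
    s=snapshot(c); cv2.imwrite(f"pics/{c}0.png",s["image"]); print(c,s["fx"],s["fy"],s["cx"],s["cy"],s["rvec"],s["tvec"])
    for n in ["bottle_a","caddy","cell1","flask","stand","rig","cradle_ring","erlenmeyer"]:
        print(n,[(round(d["p"],2),[round(float(v)) for v in d["pixel"]]) for d in tip_of(n,c)][:4])
E
```

```text
pics
{'clock': 0.0, 'q': array([-1.28779381,  0.38389696,  0.04385188,  1.59957196, -0.01789668,
        1.16118047, -0.04990488]), 'qd': array([ 0.00078503, -0.00026197, -0.00102478, -0.00083784,  0.00112403,
        0.00093077, -0.00039266]), 'tau': array([-1.09137939e-04, -4.33467865e+01,  1.02458484e+00, -2.49517465e+01,
        1.05803620e-02,  1.13534345e-02, -6.50224365e-06]), 'ee_pos': array([241.26916823, 602.61593613, 251.84826388]), 'tcp_rot': array([ 1.89223483e-01,  9.81933144e-01, -1.32040899e-03, -1.75270853e-04]), 'wrist_force': array([0.04332238, 0.58910087, 0.62115055]), 'torque': array([ 0.05843927,  0.01097334, -0.03395292]), 'finger_force': 0.0, 'opening': 1.0007244624961866}
scene 577.8083338885548 577.8083338885548 314.92876272377686 245.45101594151478 [ 1.1143234   2.57443158 -0.7943168 ] [ 407.3649031  -288.11685639 1467.32429306]
bottle_a [(0.88, [464, 312]), (0.82, [385, 245]), (0.63, [337, 220])]
caddy [(0.85, [449, 342])]
cell1 [(0.92, [432, 372]), (0.8, [462, 312]), (0.77, [448, 340])]
flask [(0.64, [249, 132])]
stand [(0.74, [239, 177])]
rig [(0.72, [300, 307])]
cradle_ring [(0.85, [299, 272])]
erlenmeyer [(0.9, [330, 394])]
side 568.1515071668874 568.1515071668874 319.4116896337259 242.6362035919091 [ 2.14828124 -0.4481145   0.25373866] [-537.69869682  208.53190686 1130.58215122]
bottle_a [(0.84, [223, 227]), (0.82, [244, 279]), (0.57, [270, 310])]
caddy [(0.69, [247, 219])]
cell1 [(0.98, [250, 218]), (0.91, [274, 210]), (0.84, [228, 228])]
flask [(0.91, [328, 366])]
stand [(0.97, [358, 386])]
rig [(0.88, [340, 265]), (0.54, [271, 212])]
cradle_ring [(0.48, [342, 219]), (0.42, [342, 261])]
erlenmeyer [(0.74, [346, 220]), (0.35, [243, 278])]
```

View pics/scene0.png

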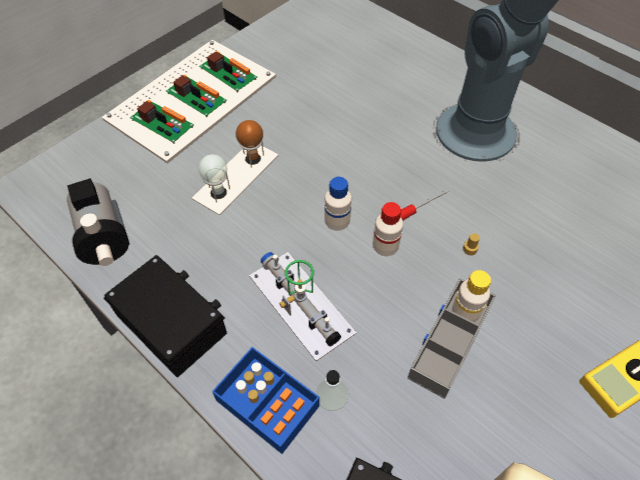

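View pics/side0.png

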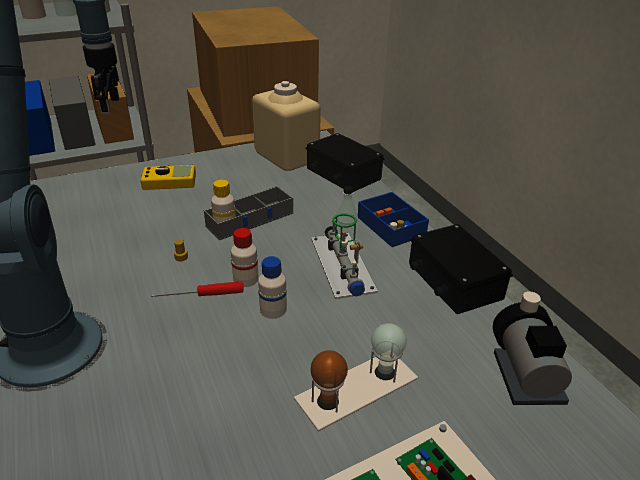

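The scene view shows the red-cap bottle at about (388,230), the blue one at (338,205), and the caddy with yellow in its upper cell (475,290) and empty cells at (448,340) and (432,372). The amber flask is at (249,133) and the green ring at (299,272). The side view agrees with this: red (244,260), blue (272,290), amber (328,370), ring (344,222).

```bash
cat > h.py <<'E'
import numpy as np, cv2
from bench import *
from scipy.optimize import least_squares
from scipy.spatial.transform import Rotation as R
def proj(s,p):
    K=np.array([[s["fx"],0,s["cx"]],[0,s["fy"],s["cy"]],[0,0,1]])
    return cv2.projectPoints(np.array([p],float),np.array(s["rvec"],float),np.array(s["tvec"],float),K,None)[0].ravel()
def locate(obs,z=None):
    """obs: list of (snapshot, pixel); z fixed height or None. Returns point, rms pixel residual"""
    f=lambda v: np.concatenate([proj(s,[v[0],v[1],v[2] if z is None else z])-px for s,px in obs])
    r=least_squares(f,[550.,0.,50.] if z is None else [550.,0.])
    return np.append(r.x,[] if z is None else [z]).round(1),round(float(np.sqrt(np.mean(r.fun**2))),2)
def tool(p,st=None):
    """shift in tool axes (units of m) from the present pose to world p (mm)"""
    st=st or state(); return (R.from_quat(st["tcp_rot"]).inv().apply(np.array(p)-st["ee_pos"])/1000).round(4)
def mask(img,name):
    h=cv2.cvtColor(img,cv2.COLOR_BGR2HSV); H,S,V=cv2.split(h)
    m={"red":((H<6)|(H>174))&(S>180)&(V>90),"blue":(H>105)&(H<125)&(S>150)&(V>70),"green":(H>50)&(H<85)&(S>120)&(V>50),"amber":(H>=4)&(H<16)&(S>150)&(V>50)}[name]
    return m.astype(np.uint8)
E
python3 - <<'E'
from h import *
S={c:snapshot(c) for c in("scene","side")}
def T(n): return {c:[d["pixel"] for d in tip_of(n,c)] for c in S}
def show(n,guess_sc,guess_si,name,z):
    t=T(n); o=[]
    for c,g in (("scene",guess_sc),("side",guess_si)):
        l=[p for p in t[c] if np.hypot(p[0]-g[0],p[1]-g[1])<9]
        if l:o.append((S[c],np.array(l[0])))
    print(name,"fixed z",locate(o,z),"free",locate(o) if len(o)>1 else "", *[locate([x],z)[0][:2] for x in o])
show("bottle_a",(385,245),(244,279),"red",0)
show("bottle_a",(337,220),(270,310),"blue",0)
show("bottle_a",(464,312),(223,227),"yel",0)
for i,(a,b) in enumerate([((462,312),(228,228)),((448,340),(250,218)),((432,372),(274,210))]): show("cell1",a,b,f"cell{i}",4)
show("flask",(249,132),(328,366),"amber",90)
show("stand",(239,177),(358,386),"stand",0)
show("cradle_ring",(299,272),(342,219),"ring",126)
show("rig",(300,307),(340,265),"rig",0)
def ell(name,z,boxes,lab):
    o=[]
    for c,b in boxes.items():
        m=mask(S[c]["image"],name); k=np.zeros_like(m); k[b[1]:b[3],b[0]:b[2]]=1
        n,l,st,ce=cv2.connectedComponentsWithStats(m*k); i=1+np.argmax(st[1:,4])
        x,y,w,h,_=st[i]; o.append((S[c],np.array([x+w/2-.5,y+h/2-.5])))
    print(lab,"z",locate(o,z),"free",locate(o),*[locate([x],z)[0][:2] for x in o])
ell("red",117,{"scene":(375,198,405,228),"side":(230,225,256,256)},"redcap")
ell("blue",117,{"scene":(325,172,352,200),"side":(260,253,285,283)},"bluecap")
ell("amber",90,{"scene":(230,115,268,152),"side":(305,345,352,392)},"amber")
ell("green",126,{"scene":(280,255,320,284),"side":(330,208,360,232)},"green")
E
```

```text
red fixed z (array([426.1,  56.2,   0. ]), 0.57) free (array([426.5,  55.9,   2.8]), 0.03) [425.   54.8] [427.4  59.3]
blue fixed z (array([447.6, -67.8,   0. ]), 1.7) free (array([448.1, -68.7,   6.8]), 0.88) [447.  -73.1] [448.6 -59.4]
yel fixed z (array([439. , 278.3,   0. ]), 0.92) free (array([439.1, 278.2,   0.5]), 0.91) [441.2 277.3] [436.8 282.8]
cell0 fixed z (array([446. , 279.6,   4. ]), 0.27) free (array([445.8, 279.7,   3.2]), 0.23) [445.7 280. ] [446.1 277.5]
cell1 fixed z (array([514.2, 295.1,   4. ]), 1.21) free (array([515.7, 294.7,  10.4]), 0.33) [513.3 293.5] [517.7 305.9]
cell2 fixed z (array([588.9, 307.8,   4. ]), 1.13) free (array([588.6, 307.9,   2.5]), 1.1) [591.6 307.1] [584.5 310.1]
amber fixed z (array([ 453.3, -342.1,   90. ]), 2.05) free (array([ 452.5, -344.2,   98. ]), 0.58) [ 445.5 -349.8] [ 456.7 -338.3]
stand fixed z (array([ 516.1, -331.4,    0. ]), 1.31) free (array([ 516.3, -331.1,   -1.9]), 1.24) [ 513.1 -327.4] [ 517.8 -334. ]
ring fixed z (array([654.3,  16.6, 126. ]), 1.45) free (array([654.8,  16.9, 129.9]), 1.14) [650.7  16.5] [660.6  19.6]
rig fixed z (array([660.1,  23.4,   0. ]), 0.0) free  [660.1  23.4]
redcap z (array([425.2,  61.2, 117. ]), 2.28) free (array([427.1,  60.6, 126.8]), 0.08) [420.4  56.7] [431.1  74.4]
bluecap z (array([449.4, -62.8, 117. ]), 2.52) free (array([450.5, -63.7, 127. ]), 0.65) [446.  -69.8] [453.4 -49.5]
amber z (array([ 450.5, -345. ,   90. ]), 0.26) free (array([ 450.4, -345.3,   91.1]), 0.02) [ 449.6 -346.1] [ 450.8 -344.4]
green z (array([656.8,  18.8, 126. ]), 0.26) free (array([657. ,  18.9, 126.9]), 0.14) [656.9  18.3] [657.3  20.5]
```

>>> apply_moves:
  plan:
    - {"tx": -0.03,"ty": -0.035,"tz": 0,"rz": -0.06,"hand": 1}
    - {"tx": -0.09,"ty": -0.105,"tz": 0,"rz": -0.18,"hand": 1}
    - {"tx": -0.15,"ty": -0.175,"tz": 0,"rz": -0.3,"hand": 1}
    - {"tx": -0.21,"ty": -0.245,"tz": 0,"rz": -0.42,"hand": 1}
    - {"tx": -0.27,"ty": -0.315,"tz": 0,"rz": -0.54,"hand": 1}
    - {"tx": -0.33,"ty": -0.385,"tz": 0,"rz": -0.66,"hand": 1}
    - {"tx": -0.374,"ty": -0.437,"tz": 0,"rz": -0.73,"hand": 1}
    - {"tx": -0.374,"ty": -0.437,"tz": 0,"rz": -0.73,"hand": 1}
    - {"tx": -0.374,"ty": -0.437,"tz": 0,"rz": -0.73,"hand": 1}
    - {"tx": -0.374,"ty": -0.437,"tz": 0,"rz": -0.73,"hand": 1}
    - {"tx": -0.374,"ty": -0.437,"tz": 0,"rz": -0.73,"hand": 1}
    - {"tx": -0.374,"ty": -0.437,"tz": 0,"rz": -0.73,"hand": 1}
    - {"tx": -0.374,"ty": -0.437,"tz": 0,"rz": -0.73,"hand": 1}
    - {"tx": -0.374,"ty": -0.437,"tz": 0,"rz": -0.73,"hand": 1}
    - {"tx": -0.374,"ty": -0.437,"tz": 0,"rz": -0.73,"hand": 1}

```text
schema error: expected keys tx, ty, tz, rx, ry, rz, hand
```

```bash
python3 - <<'E'
from h import *
st=state(); print(st["clock"],st["ee_pos"],R.from_quat(st["tcp_rot"]).as_matrix().round(3).tolist(),st["q"].round(2))
s=snapshot("wrist"); cv2.imwrite("pics/w1.png",s["image"]); print(s["fx"])
Rc=cv2.Rodrigues(np.array(s["rvec"]))[0]; print("cam pos",-Rc.T@s["tvec"],"axis",Rc[2])
for n in ("bottle_a",): print([(d["p"],d["pixel"],locate([(s,d["pixel"])],0)[0]) for d in tip_of(n,"wrist")])
print("exp px of cap", proj(s,[426,58,132]))
m=mask(s["image"],"red"); n,l,q,ce=cv2.connectedComponentsWithStats(m)
for i in range(1,n):
    if q[i,4]>300: print(q[i],ce[i],locate([(s,ce[i])],132)[0])
E
```

```text
2.0 [241.5701596  603.42441005 253.24309502] [[-0.928, 0.372, -0.0], [0.372, 0.928, -0.0], [0.0, -0.0, -1.0]] [-1.29  0.38  0.04  1.6  -0.02  1.16 -0.05]
426.72249021847426
cam pos [172.30464117 630.95959577 373.84673225] axis [ 0.27577066 -0.10958154 -0.95495677]
[]
exp px of cap [-188.74734321  661.41791203]
```

View pics/w1.png

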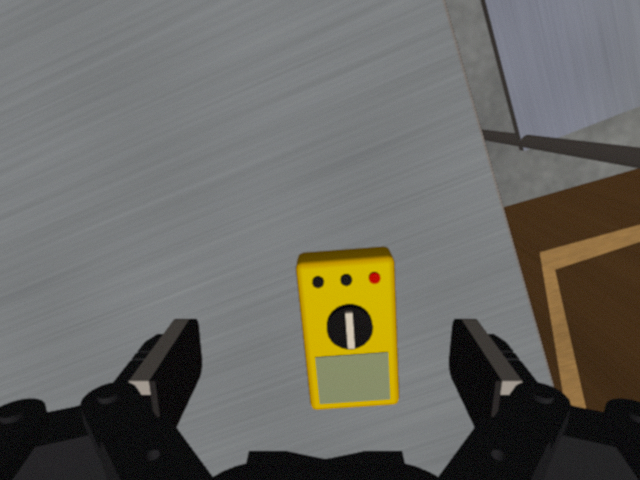

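The move was refused because each row needs all seven keys. The wrist picture is still at the start pose, with the multimeter at (350,330) between the fingers. I'll resend with complete rows.

>>> apply_moves:
  plan:
    - {"tx": -0.03,"ty": -0.035,"tz": 0,"rx": 0,"ry": 0,"rz": -0.06,"hand": 1}
    - {"tx": -0.06,"ty": -0.07,"tz": 0,"rx": 0,"ry": 0,"rz": -0.12,"hand": 1}
    - {"tx": -0.09,"ty": -0.105,"tz": 0,"rx": 0,"ry": 0,"rz": -0.18,"hand": 1}
    - {"tx": -0.12,"ty": -0.14,"tz": 0,"rx": 0,"ry": 0,"rz": -0.24,"hand": 1}
    - {"tx": -0.15,"ty": -0.175,"tz": 0,"rx": 0,"ry": 0,"rz": -0.3,"hand": 1}
    - {"tx": -0.18,"ty": -0.21,"tz": 0,"rx": 0,"ry": 0,"rz": -0.36,"hand": 1}
    - {"tx": -0.21,"ty": -0.245,"tz": 0,"rx": 0,"ry": 0,"rz": -0.42,"hand": 1}
    - {"tx": -0.24,"ty": -0.28,"tz": 0,"rx": 0,"ry": 0,"rz": -0.48,"hand": 1}
    - {"tx": -0.27,"ty": -0.315,"tz": 0,"rx": 0,"ry": 0,"rz": -0.54,"hand": 1}
    - {"tx": -0.3,"ty": -0.35,"tz": 0,"rx": 0,"ry": 0,"rz": -0.6,"hand": 1}
    - {"tx": -0.33,"ty": -0.385,"tz": 0,"rx": 0,"ry": 0,"rz": -0.66,"hand": 1}
    - {"tx": -0.355,"ty": -0.415,"tz": 0,"rx": 0,"ry": 0,"rz": -0.71,"hand": 1}
    - {"tx": -0.374,"ty": -0.437,"tz": 0,"rx": 0,"ry": 0,"rz": -0.73,"hand": 1}
    - {"tx": -0.374,"ty": -0.437,"tz": 0,"rx": 0,"ry": 0,"rz": -0.73,"hand": 1}
    - {"tx": -0.374,"ty": -0.437,"tz": 0,"rx": 0,"ry": 0,"rz": -0.73,"hand": 1}

```text
clock: 3.6
ee_pos: [426.5, 58.4, 253.5]
tcp_rot: [-0.095, 0.995, 0.0, 0.0]
wrist_force: [0.7, 0.6, 0.4]
opening: 1.001
finger_force: 0.0
```

```bash
python3 - <<'E'
from h import *
st=state(); print(st["clock"],st["ee_pos"],R.from_quat(st["tcp_rot"]).as_matrix().round(3).tolist(),st["q"].round(2))
s=snapshot("wrist"); cv2.imwrite("pics/w2.png",s["image"])
print([(d["p"],d["pixel"],locate([(s,d["pixel"])],0)[0]) for d in tip_of("bottle_a","wrist")])
print("exp px of cap", proj(s,[426,58,132]))
for c in("red","blue"):
  m=mask(s["image"],c); n,l,q,ce=cv2.connectedComponentsWithStats(m)
  for i in range(1,n):
    if q[i,4]>300: print(c,q[i],ce[i],locate([(s,ce[i])],127)[0])
E
```

```text
3.6 [426.48563583  58.44339095 253.47393431] [[-0.982, -0.189, 0.0], [-0.189, 0.982, 0.001], [-0.0, 0.001, -1.0]] [-0.71 -0.07  0.47  2.12  0.03  1.09  1.5 ]
[(0.9, [179.5, 198.5], array([451.2, -69. ,   0. ])), (0.85, [320.8, 199.1], array([427.9,  54.4,   0. ])), (0.85, [555.7, 261.9], array([444.9, 280.3,   0. ]))]
exp px of cap [325.45010736 241.32129246]
red [ 270   51   73  125 3663] [305.32923833 113.77832378] [357.   33.3 127. ]
red [ 287  207   64   63 3007] [318.78649817 238.53441969] [426.5  54.  127. ]
blue [  77  204   68   63 3074] [109.04944697 236.44307092] [449.1 -70.4 127. ]
```

View pics/w2.png

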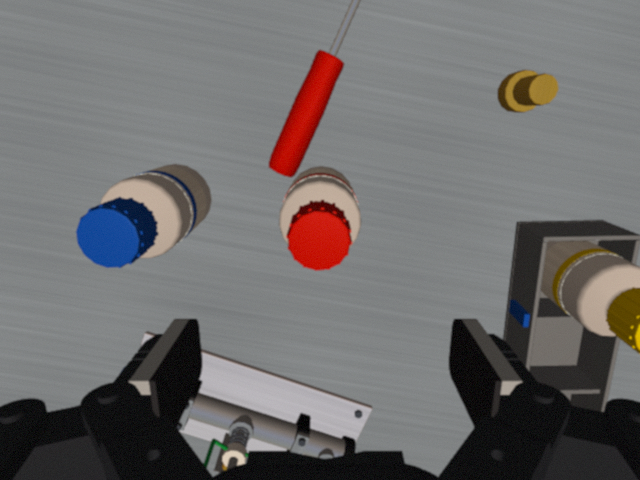

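Wrist view: red cap at (318,238), blue cap at (110,236), caddy at the right edge. Red is at about (427,55) and blue at about (449.5,-70), which matches the networks. Now grasping red by its cap.

>>> apply_moves:
  plan:
    - {"tx": 0,"ty": -0.0035,"tz": 0.035,"rx": 0,"ry": 0,"rz": 0,"hand": 1}
    - {"tx": 0,"ty": -0.0035,"tz": 0.07,"rx": 0,"ry": 0,"rz": 0,"hand": 1}
    - {"tx": 0,"ty": -0.0035,"tz": 0.1,"rx": 0,"ry": 0,"rz": 0,"hand": 1}
    - {"tx": 0,"ty": -0.0035,"tz": 0.125,"rx": 0,"ry": 0,"rz": 0,"hand": 1}
    - {"tx": 0,"ty": -0.0035,"tz": 0.134,"rx": 0,"ry": 0,"rz": 0,"hand": 0}
    - {"tx": 0,"ty": -0.0035,"tz": 0.134,"rx": 0,"ry": 0,"rz": 0,"hand": -1}
    - {"tx": 0,"ty": -0.0035,"tz": 0.134,"rx": 0,"ry": 0,"rz": 0,"hand": -1}
    - {"tx": 0,"ty": -0.0035,"tz": 0.134,"rx": 0,"ry": 0,"rz": 0,"hand": -1}
    - {"tx": 0,"ty": -0.0035,"tz": 0.134,"rx": 0,"ry": 0,"rz": 0,"hand": -1}
    - {"tx": 0,"ty": -0.0035,"tz": 0.134,"rx": 0,"ry": 0,"rz": 0,"hand": -1}
    - {"tx": 0,"ty": -0.0035,"tz": 0.134,"rx": 0,"ry": 0,"rz": 0,"hand": -1}
    - {"tx": 0,"ty": -0.0035,"tz": 0.134,"rx": 0,"ry": 0,"rz": 0,"hand": -1}

```text
clock: 4.9
ee_pos: [428.5, 55.8, 120.6]
tcp_rot: [-0.096, 0.995, 0.001, 0.001]
wrist_force: [-0.6, -0.6, 6.4]
opening: 0.427
finger_force: 60.6
```

>>> apply_moves:
  plan:
    - {"tx": 0,"ty": 0,"tz": -0.015,"rx": 0,"ry": 0,"rz": 0,"hand": -1}
    - {"tx": 0,"ty": 0,"tz": -0.045,"rx": 0,"ry": 0,"rz": 0,"hand": -1}
    - {"tx": -0.01,"ty": 0.01,"tz": -0.075,"rx": 0,"ry": 0,"rz": 0,"hand": -1}
    - {"tx": -0.03,"ty": 0.03,"tz": -0.09,"rx": 0,"ry": 0,"rz": 0,"hand": -1}
    - {"tx": -0.055,"ty": 0.058,"tz": -0.09,"rx": 0,"ry": 0,"rz": 0,"hand": -1}
    - {"tx": -0.08,"ty": 0.085,"tz": -0.09,"rx": 0,"ry": 0,"rz": 0,"hand": -1}
    - {"tx": -0.105,"ty": 0.111,"tz": -0.09,"rx": 0,"ry": 0,"rz": 0,"hand": -1}
    - {"tx": -0.13,"ty": 0.138,"tz": -0.09,"rx": 0,"ry": 0,"rz": 0,"hand": -1}
    - {"tx": -0.155,"ty": 0.164,"tz": -0.09,"rx": 0,"ry": 0,"rz": 0,"hand": -1}
    - {"tx": -0.18,"ty": 0.19,"tz": -0.09,"rx": 0,"ry": 0,"rz": 0,"hand": -1}
    - {"tx": -0.197,"ty": 0.208,"tz": -0.09,"rx": 0,"ry": 0,"rz": 0,"hand": -1}
    - {"tx": -0.206,"ty": 0.218,"tz": -0.09,"rx": 0,"ry": 0,"rz": 0,"hand": -1}
    - {"tx": -0.206,"ty": 0.218,"tz": -0.09,"rx": 0,"ry": 0,"rz": 0,"hand": -1}
    - {"tx": -0.206,"ty": 0.218,"tz": -0.09,"rx": 0,"ry": 0,"rz": 0,"hand": -1}

```text
clock: 6.3
ee_pos: [586.5, 307.8, 207.9]
tcp_rot: [-0.096, 0.995, -0.001, -0.001]
wrist_force: [-0.4, -0.5, -1.6]
opening: 0.43
finger_force: 60.7
```

```bash
python3 - <<'E'
from h import *
st=state(); print(st["clock"],st["ee_pos"],st["wrist_force"],st["q"].round(2))
s=snapshot("wrist"); cv2.imwrite("pics/w3.png",s["image"])
print([(d["p"],d["pixel"],locate([(s,d["pixel"])],4)[0]) for d in tip_of("cell1","wrist")])
print([(d["p"],d["pixel"],locate([(s,d["pixel"])],0)[0],locate([(s,d["pixel"])],90)[0]) for d in tip_of("bottle_a","wrist")])
for i,c in enumerate([(446,280),(517,294),(589,308)]): print(i,proj(s,[*c,4]),proj(s,[*c,54]))
E
```

```text
6.3 [586.45907803 307.76244364 207.91871508] [-0.43601562 -0.54207385 -1.63791006] [-0.84  0.47  0.38  1.62 -0.19  1.1   1.36]
[(0.97, [324.4, 117.5], array([517.6, 292.8,   4. ]))]
[(0.91, [321.5, 0.8], array([442.6, 276.2,   0. ]), array([462. , 280.8,  90. ])), (0.56, [324.7, 240.4], array([610.7, 311.2,   0. ]), array([584.1, 306.2,  90. ])), (0.25, [323.3, 117.2], array([517.6, 292. ,   0. ]), array([516.5, 292.3,  90. ]))]
0 [326.02769812   5.98670747] [326.08884833 -14.87256265]
1 [326.1435407  116.96635006] [326.22075047 117.90736006]
2 [325.99793903 214.97146935] [326.04491281 232.26156229]
```

View pics/w3.png

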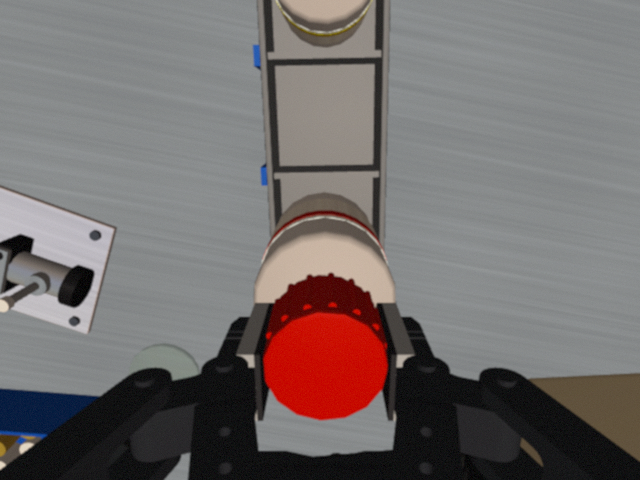

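Wrist view: red cap held at (325,365) and upright. The caddy rows are parallel to the image, with cell 1 centred at (325,117). Lateral alignment is good; it needs a 5 mm shift along the row.

>>> apply_moves:
  plan:
    - {"tx": -0.005,"ty": 0,"tz": 0.015,"rx": 0,"ry": 0,"rz": 0,"hand": -1}
    - {"tx": -0.005,"ty": 0,"tz": 0.035,"rx": 0,"ry": 0,"rz": 0,"hand": -1}
    - {"tx": -0.005,"ty": 0,"tz": 0.055,"rx": 0,"ry": 0,"rz": 0,"hand": -1}
    - {"tx": -0.005,"ty": 0,"tz": 0.07,"rx": 0,"ry": 0,"rz": 0,"hand": -1}
    - {"tx": -0.005,"ty": 0,"tz": 0.078,"rx": 0,"ry": 0,"rz": 0,"hand": -1}
    - {"tx": -0.005,"ty": 0,"tz": 0.082,"rx": 0,"ry": 0,"rz": 0,"hand": -1}
    - {"tx": -0.005,"ty": 0,"tz": 0.082,"rx": 0,"ry": 0,"rz": 0,"hand": -1}
    - {"tx": -0.005,"ty": 0,"tz": 0.082,"rx": 0,"ry": 0,"rz": 0,"hand": -1}

```text
clock: 7.25
ee_pos: [593.2, 310.0, 128.2]
tcp_rot: [-0.096, 0.995, 0.0, 0.001]
wrist_force: [-0.2, -0.2, -1.4]
opening: 0.428
finger_force: 60.6
```

>>> apply_moves:
  plan:
    - {"tx": 0.002,"ty": 0,"tz": 0.002,"rx": 0,"ry": 0,"rz": 0,"hand": -1}
    - {"tx": 0.002,"ty": 0,"tz": 0.003,"rx": 0,"ry": 0,"rz": 0,"hand": -1}
    - {"tx": 0.002,"ty": 0,"tz": 0.003,"rx": 0,"ry": 0,"rz": 0,"hand": 0.2}
    - {"tx": 0.002,"ty": 0,"tz": 0.003,"rx": 0,"ry": 0,"rz": 0,"hand": 0.6}
    - {"tx": 0.002,"ty": 0,"tz": 0.003,"rx": 0,"ry": 0,"rz": 0,"hand": 0.6}
    - {"tx": 0.002,"ty": 0,"tz": 0.003,"rx": 0,"ry": 0,"rz": 0,"hand": 1}
    - {"tx": 0.002,"ty": 0,"tz": 0.003,"rx": 0,"ry": 0,"rz": 0,"hand": 1}
    - {"tx": 0.002,"ty": 0,"tz": -0.02,"rx": 0,"ry": 0,"rz": 0,"hand": 1}
    - {"tx": 0.002,"ty": 0,"tz": -0.05,"rx": 0,"ry": 0,"rz": 0,"hand": 1}
    - {"tx": 0.002,"ty": 0,"tz": -0.09,"rx": 0,"ry": 0,"rz": 0,"hand": 1}
    - {"tx": 0.002,"ty": 0,"tz": -0.12,"rx": 0,"ry": 0,"rz": 0,"hand": 1}
    - {"tx": 0.002,"ty": 0,"tz": -0.12,"rx": 0,"ry": 0,"rz": 0,"hand": 1}

```text
clock: 8.45
ee_pos: [594.0, 310.6, 254.0]
tcp_rot: [-0.096, 0.995, 0.003, 0.005]
wrist_force: [2.5, -0.2, -0.1]
opening: 0.999
finger_force: 0.0
```

```bash
python3 - <<'E'
from h import *
st=state(); print(st["clock"],st["ee_pos"],st["wrist_force"],st["opening"])
for c in ("wrist","scene","side"):
  s=snapshot(c); cv2.imwrite(f"pics/{c}4.png",s["image"])
  print(c,[(round(d["p"],2),d["pixel"],locate([(s,d["pixel"])],4)[0]) for d in tip_of("bottle_a",c)])
  m=mask(s["image"],"red"); n,l,q,ce=cv2.connectedComponentsWithStats(m)
  print([(ce[i].round(),locate([(s,ce[i])],136)[0]) for i in range(1,n) if q[i,4]>60])
print(tool([449.5,-70,250],st))
E
```

```text
8.45 [594.03075271 310.57337377 253.9979594 ] [ 2.49878875 -0.24674645 -0.11367486] 0.9989112065794582
wrist [(0.9, [321.5, 191.8], array([590.7, 307.2,   4. ]))]
[(array([322., 230.]), array([587.2, 307.2, 136. ]))]
scene [(0.9, [465.5, 311.9], array([442.7, 279.1,   4. ])), (0.75, [336.7, 221.4], array([451.6, -66.3,   4. ])), (0.48, [434.8, 372.3], array([589.7, 311.4,   4. ]))]
[(array([395., 218.]), array([440.4,  75.9, 136. ])), (array([445., 344.]), array([594.3, 309.6, 136. ]))]
side [(0.92, [272.2, 209.7], array([585.7, 311.8,   4. ])), (0.83, [223.8, 227.3], array([439.1, 278.4,   4. ])), (0.75, [271.4, 309.9], array([443. , -72.5,   4. ]))]
[(array([272., 167.]), array([586.9, 306.4, 136. ])), (array([221., 287.]), array([ 330.3, -114.2,  136. ]))]
[ 2.146e-01 -3.460e-01  2.000e-04]
```

>>> apply_moves:
  plan:
    - {"tx": 0.01,"ty": -0.016,"tz": 0,"rx": 0,"ry": 0,"rz": 0,"hand": 1}
    - {"tx": 0.03,"ty": -0.048,"tz": 0,"rx": 0,"ry": 0,"rz": 0,"hand": 1}
    - {"tx": 0.053,"ty": -0.085,"tz": 0,"rx": 0,"ry": 0,"rz": 0,"hand": 1}
    - {"tx": 0.076,"ty": -0.122,"tz": 0,"rx": 0,"ry": 0,"rz": 0,"hand": 1}
    - {"tx": 0.099,"ty": -0.16,"tz": 0,"rx": 0,"ry": 0,"rz": 0,"hand": 1}
    - {"tx": 0.122,"ty": -0.197,"tz": 0,"rx": 0,"ry": 0,"rz": 0,"hand": 1}
    - {"tx": 0.145,"ty": -0.234,"tz": 0,"rx": 0,"ry": 0,"rz": 0,"hand": 1}
    - {"tx": 0.168,"ty": -0.271,"tz": 0,"rx": 0,"ry": 0,"rz": 0,"hand": 1}
    - {"tx": 0.19,"ty": -0.307,"tz": 0,"rx": 0,"ry": 0,"rz": 0,"hand": 1}
    - {"tx": 0.206,"ty": -0.333,"tz": 0,"rx": 0,"ry": 0,"rz": 0,"hand": 1}
    - {"tx": 0.214,"ty": -0.346,"tz": 0,"rx": 0,"ry": 0,"rz": 0,"hand": 1}
    - {"tx": 0.214,"ty": -0.346,"tz": 0.01,"rx": 0,"ry": 0,"rz": 0,"hand": 1}
    - {"tx": 0.214,"ty": -0.346,"tz": 0.03,"rx": 0,"ry": 0,"rz": 0,"hand": 1}
    - {"tx": 0.214,"ty": -0.346,"tz": 0.05,"rx": 0,"ry": 0,"rz": 0,"hand": 1}
    - {"tx": 0.214,"ty": -0.346,"tz": 0.06,"rx": 0,"ry": 0,"rz": 0,"hand": 1}
    - {"tx": 0.214,"ty": -0.346,"tz": 0.06,"rx": 0,"ry": 0,"rz": 0,"hand": 1}
    - {"tx": 0.214,"ty": -0.346,"tz": 0.06,"rx": 0,"ry": 0,"rz": 0,"hand": 1}

```text
clock: 10.45
ee_pos: [447.1, -70.4, 187.2]
tcp_rot: [-0.097, 0.995, -0.0, -0.0]
wrist_force: [0.8, -0.2, -0.1]
opening: 1.001
finger_force: 0.0
```

```bash
python3 - <<'E'
from h import *
st=state(); print(st["clock"],st["ee_pos"],st["tcp_rot"],st["q"].round(2))
s=snapshot("wrist")
print([(round(d["p"],2),d["pixel"],locate([(s,d["pixel"])],0)[0]) for d in tip_of("bottle_b","wrist")])
m=mask(s["image"],"blue"); n,l,q,ce=cv2.connectedComponentsWithStats(m)
print([(ce[i].round(),locate([(s,ce[i])],129)[0]) for i in range(1,n) if q[i,4]>900])
E
```

```text
10.45 [447.09449782 -70.39074231 187.16272224] [-9.69894259e-02  9.95285361e-01 -2.25218554e-04 -2.24080941e-04] [-0.54  0.08  0.63  2.14 -0.06  0.93  1.9 ]
[(0.71, [330.6, 218.2], array([447.9, -66.8,   0. ]))]
[(array([328., 286.]), array([448.1, -69.5, 129. ]))]
```

>>> apply_moves:
  plan:
    - {"tx": -0.001,"ty": 0.001,"tz": 0.025,"rx": 0,"ry": 0,"rz": 0,"hand": 1}
    - {"tx": -0.001,"ty": 0.001,"tz": 0.05,"rx": 0,"ry": 0,"rz": 0,"hand": 1}
    - {"tx": -0.001,"ty": 0.001,"tz": 0.067,"rx": 0,"ry": 0,"rz": 0,"hand": 0.5}
    - {"tx": -0.001,"ty": 0.001,"tz": 0.067,"rx": 0,"ry": 0,"rz": 0,"hand": -1}
    - {"tx": -0.001,"ty": 0.001,"tz": 0.067,"rx": 0,"ry": 0,"rz": 0,"hand": -1}
    - {"tx": -0.001,"ty": 0.001,"tz": 0.067,"rx": 0,"ry": 0,"rz": 0,"hand": -1}
    - {"tx": -0.001,"ty": 0.001,"tz": 0.067,"rx": 0,"ry": 0,"rz": 0,"hand": -1}
    - {"tx": -0.001,"ty": 0.001,"tz": 0.067,"rx": 0,"ry": 0,"rz": 0,"hand": -1}
    - {"tx": -0.001,"ty": 0.001,"tz": 0.067,"rx": 0,"ry": 0,"rz": 0,"hand": -1}

```text
clock: 11.45
ee_pos: [448.9, -69.9, 121.6]
tcp_rot: [-0.096, 0.995, 0.0, 0.001]
wrist_force: [-0.8, 2.0, 5.6]
opening: 0.429
finger_force: 60.5
```

>>> apply_moves:
  plan:
    - {"tx": 0,"ty": 0,"tz": -0.015,"rx": 0,"ry": 0,"rz": 0,"hand": -1}
    - {"tx": 0,"ty": 0,"tz": -0.045,"rx": 0,"ry": 0,"rz": 0,"hand": -1}
    - {"tx": -0.005,"ty": 0.012,"tz": -0.08,"rx": 0,"ry": 0,"rz": 0,"hand": -1}
    - {"tx": -0.018,"ty": 0.04,"tz": -0.105,"rx": 0,"ry": 0,"rz": 0,"hand": -1}
    - {"tx": -0.032,"ty": 0.075,"tz": -0.11,"rx": 0,"ry": 0,"rz": 0,"hand": -1}
    - {"tx": -0.046,"ty": 0.11,"tz": -0.11,"rx": 0,"ry": 0,"rz": 0,"hand": -1}
    - {"tx": -0.06,"ty": 0.145,"tz": -0.11,"rx": 0,"ry": 0,"rz": 0,"hand": -1}
    - {"tx": -0.074,"ty": 0.18,"tz": -0.11,"rx": 0,"ry": 0,"rz": 0,"hand": -1}
    - {"tx": -0.088,"ty": 0.215,"tz": -0.11,"rx": 0,"ry": 0,"rz": 0,"hand": -1}
    - {"tx": -0.102,"ty": 0.25,"tz": -0.11,"rx": 0,"ry": 0,"rz": 0,"hand": -1}
    - {"tx": -0.116,"ty": 0.285,"tz": -0.11,"rx": 0,"ry": 0,"rz": 0,"hand": -1}
    - {"tx": -0.128,"ty": 0.317,"tz": -0.11,"rx": 0,"ry": 0,"rz": 0,"hand": -1}
    - {"tx": -0.135,"ty": 0.337,"tz": -0.11,"rx": 0,"ry": 0,"rz": 0,"hand": -1}
    - {"tx": -0.137,"ty": 0.343,"tz": -0.11,"rx": 0,"ry": 0,"rz": 0,"hand": -1}
    - {"tx": -0.137,"ty": 0.343,"tz": -0.11,"rx": 0,"ry": 0,"rz": 0,"hand": -1}
    - {"tx": -0.137,"ty": 0.343,"tz": -0.11,"rx": 0,"ry": 0,"rz": 0,"hand": -1}
    - {"tx": -0.137,"ty": 0.343,"tz": -0.11,"rx": 0,"ry": 0,"rz": 0,"hand": -1}

```text
clock: 13.15
ee_pos: [516.5, 290.0, 230.1]
tcp_rot: [-0.094, 0.996, -0.001, -0.0]
wrist_force: [1.2, -0.3, -2.5]
opening: 0.431
finger_force: 60.7
```

```bash
python3 - <<'E'
from h import *
st=state(); print(st["clock"],st["ee_pos"],st["wrist_force"],st["tcp_rot"],st["opening"])
s=snapshot("wrist"); cv2.imwrite("pics/w5.png",s["image"])
print([(round(d["p"],2),d["pixel"],locate([(s,d["pixel"])],4)[0],locate([(s,d["pixel"])],110)[0]) for d in tip_of("bottle_b","wrist")])
print(tool([518.3,293.2,126],st))
E
```

```text
13.15 [516.49428834 290.04383525 230.0672248 ] [ 1.18711772 -0.30692537 -2.54118983] [-9.44511841e-02  9.95529228e-01 -6.42440443e-04 -3.43295433e-04] 0.43123826414323735
[(0.97, [323.9, 110.6], array([443.4, 274.2,   4. ]), array([443.3, 274.5, 110. ])), (0.75, [330.5, 243.9], array([548.7, 300. ,   4. ]), array([516.5, 292.5, 110. ]))]
[-0.0025  0.0029  0.1041]
```

View pics/w5.png

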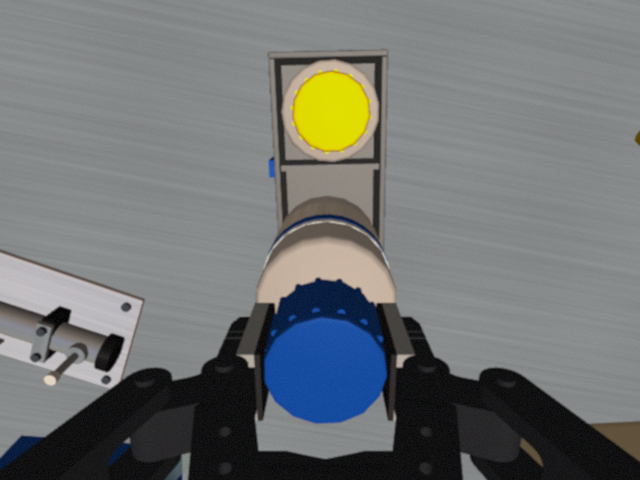

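Wrist view: blue cap held upright at (326,365), yellow in cell 0 at (331,111), cell 1 walls spanning columns 282–376. Shifting 3 mm right and 2.5 mm along the row, then lowering.

>>> apply_moves:
  plan:
    - {"tx": -0.002,"ty": 0.003,"tz": 0.015,"rx": 0,"ry": 0,"rz": 0,"hand": -1}
    - {"tx": -0.002,"ty": 0.003,"tz": 0.035,"rx": 0,"ry": 0,"rz": 0,"hand": -1}
    - {"tx": -0.002,"ty": 0.003,"tz": 0.055,"rx": 0,"ry": 0,"rz": 0,"hand": -1}
    - {"tx": -0.002,"ty": 0.003,"tz": 0.075,"rx": 0,"ry": 0,"rz": 0,"hand": -1}
    - {"tx": -0.002,"ty": 0.003,"tz": 0.09,"rx": 0,"ry": 0,"rz": 0,"hand": -1}
    - {"tx": -0.002,"ty": 0.003,"tz": 0.1,"rx": 0,"ry": 0,"rz": 0,"hand": -1}
    - {"tx": -0.002,"ty": 0.003,"tz": 0.105,"rx": 0,"ry": 0,"rz": 0,"hand": -1}
    - {"tx": -0.002,"ty": 0.003,"tz": 0.105,"rx": 0,"ry": 0,"rz": 0,"hand": -1}
    - {"tx": -0.002,"ty": 0.003,"tz": 0.105,"rx": 0,"ry": 0,"rz": 0,"hand": -1}

```text
clock: 14.15
ee_pos: [518.4, 296.5, 125.8]
tcp_rot: [-0.096, 0.995, 0.0, 0.001]
wrist_force: [0.8, -0.5, -2.6]
opening: 0.428
finger_force: 60.7
```

>>> apply_moves:
  plan:
    - {"tx": 0,"ty": -0.003,"tz": 0.001,"rx": 0,"ry": 0,"rz": 0,"hand": -1}
    - {"tx": 0,"ty": -0.003,"tz": 0.001,"rx": 0,"ry": 0,"rz": 0,"hand": -1}
    - {"tx": 0,"ty": -0.003,"tz": 0.001,"rx": 0,"ry": 0,"rz": 0,"hand": 0.2}
    - {"tx": 0,"ty": -0.003,"tz": 0.001,"rx": 0,"ry": 0,"rz": 0,"hand": 0.6}
    - {"tx": 0,"ty": -0.003,"tz": 0.001,"rx": 0,"ry": 0,"rz": 0,"hand": 1}
    - {"tx": 0,"ty": -0.003,"tz": 0.001,"rx": 0,"ry": 0,"rz": 0,"hand": 1}
    - {"tx": 0,"ty": -0.003,"tz": 0.001,"rx": 0,"ry": 0,"rz": 0,"hand": 1}
    - {"tx": 0,"ty": -0.003,"tz": -0.02,"rx": 0,"ry": 0,"rz": 0,"hand": 1}
    - {"tx": 0,"ty": -0.003,"tz": -0.05,"rx": 0,"ry": 0,"rz": 0,"hand": 1}
    - {"tx": 0,"ty": -0.003,"tz": -0.09,"rx": 0,"ry": 0,"rz": 0,"hand": 1}
    - {"tx": 0,"ty": -0.003,"tz": -0.12,"rx": 0,"ry": 0,"rz": 0,"hand": 1}
    - {"tx": 0,"ty": -0.003,"tz": -0.12,"rx": 0,"ry": 0,"rz": 0,"hand": 1}

```text
clock: 15.35
ee_pos: [521.6, 294.6, 251.1]
tcp_rot: [-0.096, 0.995, 0.003, 0.005]
wrist_force: [0.9, -0.1, -0.9]
opening: 0.999
finger_force: 0.0
```

```bash
python3 - <<'E'
from h import *
st=state(); print(st["clock"],st["ee_pos"],st["tcp_rot"],st["opening"],st["q"].round(2))
for c in ("wrist","scene","side"):
  s=snapshot(c); cv2.imwrite(f"pics/{c}6.png",s["image"])
  print(c,[(round(d["p"],2),d["pixel"],locate([(s,d["pixel"])],4)[0]) for d in tip_of("bottle_a",c)])
print(tool([451,-344,250],st))
E
```

```text
15.35 [521.60538126 294.579152   251.06651719] [-0.09590231  0.99537562  0.00272351  0.00476417] 0.9994910674213853 [-0.91  0.29  0.39  1.75 -0.13  1.11  1.28]
wrist [(0.77, [330.8, 195.3], array([519. , 299.7,   4. ])), (0.68, [321.9, 99.6], array([442.8, 277.1,   4. ])), (0.59, [324.6, 269.8], array([588.4, 307.7,   4. ]))]
scene [(0.77, [450.5, 341.3], array([516.7, 295.2,   4. ])), (0.7, [435.1, 371.8], array([588.5, 311.2,   4. ])), (0.68, [465.5, 311.5], array([441.9, 278.6,   4. ])), (0.62, [465.3, 312.1], array([443.4, 279.1,   4. ]))]
side [(0.9, [221.6, 229.1], array([431.5, 272.4,   4. ])), (0.71, [272.5, 208.4], array([588.8, 317.9,   4. ])), (0.56, [250.1, 219.6], array([514.1, 287.4,   4. ]))]
[ 0.1912 -0.6133 -0.0036]
```

View pics/side6.png

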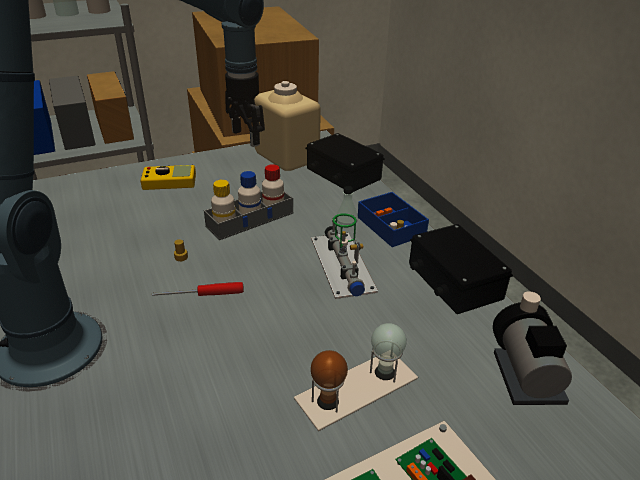

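Side view: yellow, blue and red stand upright in the caddy at (222,205), (249,197) and (272,188). The amber flask is at (328,370) and the clear one at (388,345). Now going to the amber flask.

>>> apply_moves:
  plan:
    - {"tx": 0.006,"ty": -0.018,"tz": 0,"rx": 0,"ry": 0,"rz": 0.03,"hand": 1}
    - {"tx": 0.016,"ty": -0.05,"tz": 0,"rx": 0,"ry": 0,"rz": 0.08,"hand": 1}
    - {"tx": 0.028,"ty": -0.09,"tz": 0,"rx": 0,"ry": 0,"rz": 0.14,"hand": 1}
    - {"tx": 0.041,"ty": -0.13,"tz": 0,"rx": 0,"ry": 0,"rz": 0.2,"hand": 1}
    - {"tx": 0.053,"ty": -0.17,"tz": 0,"rx": 0,"ry": 0,"rz": 0.26,"hand": 1}
    - {"tx": 0.066,"ty": -0.21,"tz": 0,"rx": 0,"ry": 0,"rz": 0.32,"hand": 1}
    - {"tx": 0.078,"ty": -0.25,"tz": 0,"rx": 0,"ry": 0,"rz": 0.38,"hand": 1}
    - {"tx": 0.09,"ty": -0.29,"tz": 0,"rx": 0,"ry": 0,"rz": 0.44,"hand": 1}
    - {"tx": 0.103,"ty": -0.33,"tz": 0,"rx": 0,"ry": 0,"rz": 0.5,"hand": 1}
    - {"tx": 0.115,"ty": -0.37,"tz": 0,"rx": 0,"ry": 0,"rz": 0.56,"hand": 1}
    - {"tx": 0.128,"ty": -0.41,"tz": 0,"rx": 0,"ry": 0,"rz": 0.62,"hand": 1}
    - {"tx": 0.14,"ty": -0.45,"tz": 0,"rx": 0,"ry": 0,"rz": 0.68,"hand": 1}
    - {"tx": 0.153,"ty": -0.49,"tz": 0,"rx": 0,"ry": 0,"rz": 0.74,"hand": 1}
    - {"tx": 0.165,"ty": -0.53,"tz": 0,"rx": 0,"ry": 0,"rz": 0.8,"hand": 1}
    - {"tx": 0.178,"ty": -0.57,"tz": 0,"rx": 0,"ry": 0,"rz": 0.86,"hand": 1}
    - {"tx": 0.187,"ty": -0.6,"tz": 0,"rx": 0,"ry": 0,"rz": 0.9,"hand": 1}
    - {"tx": 0.191,"ty": -0.613,"tz": 0,"rx": 0,"ry": 0,"rz": 0.91,"hand": 1}
    - {"tx": 0.191,"ty": -0.613,"tz": 0,"rx": 0,"ry": 0,"rz": 0.91,"hand": 1}
    - {"tx": 0.191,"ty": -0.613,"tz": 0,"rx": 0,"ry": 0,"rz": 0.91,"hand": 1}
    - {"tx": 0.191,"ty": -0.613,"tz": 0,"rx": 0,"ry": 0,"rz": 0.91,"hand": 1}

```text
clock: 17.65
ee_pos: [448.8, -342.6, 244.7]
tcp_rot: [0.256, 0.967, 0.001, -0.0]
wrist_force: [0.3, 1.2, 0.1]
opening: 0.996
finger_force: 0.0
```

```bash
python3 - <<'E'
from h import *
st=state(); print(st["clock"],st["ee_pos"],st["tcp_rot"],st["q"].round(2))
s=snapshot("wrist"); cv2.imwrite("pics/w7.png",s["image"])
print([(round(d["p"],2),d["pixel"],locate([(s,d["pixel"])],90)[0]) for d in tip_of("flask","wrist")])
m=mask(s["image"],"amber"); n,l,q,ce=cv2.connectedComponentsWithStats(m)
for i in range(1,n):
  if q[i,4]>900: c=q[i,:2]+q[i,2:4]/2-.5; print(q[i],locate([(s,c)],90)[0])
print(tool([450.5,-345,93],st))
E
```

```text
17.65 [ 448.80829136 -342.55056041  244.74799621] [ 2.56427784e-01  9.66562733e-01  1.03743599e-03 -4.45130166e-04] [-0.16  0.31  0.88  1.85 -0.27  1.11  1.87]
[(0.93, [326.1, 232.4], array([ 452.3, -343.1,   90. ]))]
[ 279  187   93   94 6631] [ 452.6 -344.2   90. ]
[   0  260   77   59 1119] [ 388.2 -537.9   90. ]
[-0.0029 -0.0016  0.1517]
```

View pics/w7.png

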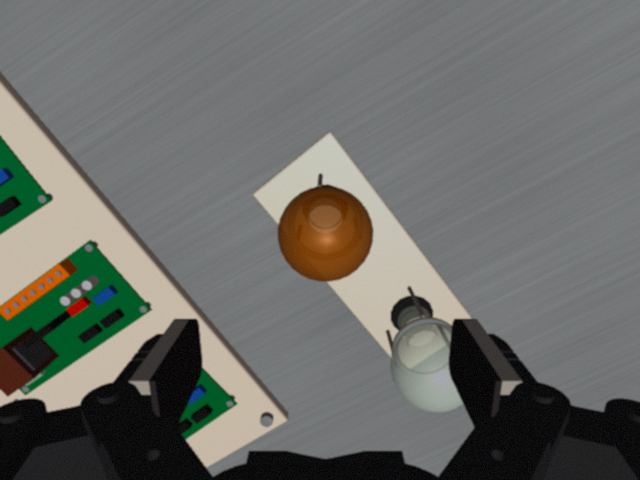

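Wrist view: amber bulb centred at (326,233), clear flask at (435,365), clear of the finger paths. Lowering to grip across the amber bulb.

>>> apply_moves:
  plan:
    - {"tx": -0.003,"ty": 0,"tz": 0.02,"rx": 0,"ry": 0,"rz": 0,"hand": 1}
    - {"tx": -0.003,"ty": 0,"tz": 0.05,"rx": 0,"ry": 0,"rz": 0,"hand": 1}
    - {"tx": -0.003,"ty": 0,"tz": 0.08,"rx": 0,"ry": 0,"rz": 0,"hand": 1}
    - {"tx": -0.003,"ty": 0,"tz": 0.105,"rx": 0,"ry": 0,"rz": 0,"hand": 1}
    - {"tx": -0.003,"ty": 0,"tz": 0.125,"rx": 0,"ry": 0,"rz": 0,"hand": 1}
    - {"tx": -0.003,"ty": 0,"tz": 0.14,"rx": 0,"ry": 0,"rz": 0,"hand": 1}
    - {"tx": -0.003,"ty": 0,"tz": 0.15,"rx": 0,"ry": 0,"rz": 0,"hand": 1}
    - {"tx": -0.003,"ty": 0,"tz": 0.154,"rx": 0,"ry": 0,"rz": 0,"hand": 1}
    - {"tx": -0.003,"ty": 0,"tz": 0.154,"rx": 0,"ry": 0,"rz": 0,"hand": 1}

```text
clock: 18.65
ee_pos: [450.9, -346.5, 91.3]
tcp_rot: [0.258, 0.966, 0.0, 0.0]
wrist_force: [-0.6, 0.6, 0.5]
opening: 1.001
finger_force: 0.0
```

```bash
python3 - <<'E'
from h import *
st=state(); print(st["clock"],st["ee_pos"],st["wrist_force"],tool([451.6,-344.5,90],st))
E
```

```text
18.65 [ 450.89111086 -346.46467793   91.31507461] [-0.63020371  0.62149062  0.45329991] [0.0004 0.0021 0.0013]
```

>>> apply_moves:
  plan:
    - {"tx": 0,"ty": 0.002,"tz": 0.001,"rx": 0,"ry": 0,"rz": 0,"hand": 0.7}
    - {"tx": 0,"ty": 0.002,"tz": 0.001,"rx": 0,"ry": 0,"rz": 0,"hand": 0.55}
    - {"tx": 0,"ty": 0.002,"tz": 0.001,"rx": 0,"ry": 0,"rz": 0,"hand": 0.4}
    - {"tx": 0,"ty": 0.002,"tz": 0.001,"rx": 0,"ry": 0,"rz": 0,"hand": -1}
    - {"tx": 0,"ty": 0.002,"tz": 0.001,"rx": 0,"ry": 0,"rz": 0,"hand": -1}
    - {"tx": 0,"ty": 0.002,"tz": 0.001,"rx": 0,"ry": 0,"rz": 0,"hand": -1}
    - {"tx": 0,"ty": 0.002,"tz": 0.001,"rx": 0,"ry": 0,"rz": 0,"hand": -1}
    - {"tx": 0,"ty": 0.002,"tz": 0.001,"rx": 0,"ry": 0,"rz": 0,"hand": -1}

```text
clock: 19.45
ee_pos: [452.6, -344.7, 91.7]
tcp_rot: [0.258, 0.966, 0.001, 0.001]
wrist_force: [-0.6, 1.2, 5.6]
opening: 0.721
finger_force: 63.7
```

>>> apply_moves:
  plan:
    - {"tx": 0,"ty": 0,"tz": -0.01,"rx": 0,"ry": 0,"rz": 0,"hand": -1}
    - {"tx": 0,"ty": 0,"tz": -0.03,"rx": 0,"ry": 0,"rz": 0,"hand": -1}
    - {"tx": 0,"ty": 0,"tz": -0.06,"rx": 0,"ry": 0,"rz": 0,"hand": -1}
    - {"tx": 0,"ty": 0,"tz": -0.09,"rx": 0,"ry": 0,"rz": 0,"hand": -1}
    - {"tx": 0,"ty": 0.005,"tz": -0.12,"rx": 0,"ry": 0,"rz": 0,"hand": -1}
    - {"tx": 0,"ty": 0.02,"tz": -0.135,"rx": 0,"ry": 0,"rz": 0,"hand": -1}
    - {"tx": 0,"ty": 0.05,"tz": -0.14,"rx": 0,"ry": 0,"rz": 0,"hand": -1}
    - {"tx": 0,"ty": 0.09,"tz": -0.14,"rx": 0,"ry": 0,"rz": 0,"hand": -1}
    - {"tx": 0.001,"ty": 0.13,"tz": -0.14,"rx": 0,"ry": 0,"rz": 0,"hand": -1}
    - {"tx": 0.002,"ty": 0.17,"tz": -0.14,"rx": 0,"ry": 0,"rz": 0,"hand": -1}
    - {"tx": 0.002,"ty": 0.21,"tz": -0.14,"rx": 0,"ry": 0,"rz": 0,"hand": -1}
    - {"tx": 0.003,"ty": 0.25,"tz": -0.14,"rx": 0,"ry": 0,"rz": 0,"hand": -1}
    - {"tx": 0.003,"ty": 0.29,"tz": -0.14,"rx": 0,"ry": 0,"rz": 0,"hand": -1}
    - {"tx": 0.004,"ty": 0.33,"tz": -0.14,"rx": 0,"ry": 0,"rz": 0,"hand": -1}
    - {"tx": 0.004,"ty": 0.37,"tz": -0.14,"rx": 0,"ry": 0,"rz": 0,"hand": -1}
    - {"tx": 0.004,"ty": 0.4,"tz": -0.14,"rx": 0,"ry": 0,"rz": 0,"hand": -1}
    - {"tx": 0.004,"ty": 0.413,"tz": -0.14,"rx": 0,"ry": 0,"rz": 0,"hand": -1}
    - {"tx": 0.004,"ty": 0.417,"tz": -0.14,"rx": 0,"ry": 0,"rz": 0,"hand": -1}
    - {"tx": 0.004,"ty": 0.417,"tz": -0.14,"rx": 0,"ry": 0,"rz": 0,"hand": -1}
    - {"tx": 0.004,"ty": 0.417,"tz": -0.14,"rx": 0,"ry": 0,"rz": 0,"hand": -1}

```text
clock: 21.45
ee_pos: [655.3, 15.3, 230.6]
tcp_rot: [0.26, 0.966, -0.001, -0.0]
wrist_force: [0.4, 0.4, 0.3]
opening: 0.725
finger_force: 65.3
```

```bash
python3 - <<'E'
from h import *
st=state(); print(st["clock"],st["ee_pos"],st["wrist_force"],st["tcp_rot"],st["opening"])
S={c:snapshot(c) for c in("scene","side")}
pz=st["ee_pos"]-[0,0,1.7]; ims=[]
def net(n,g,c):
  return [(round(d["p"],2),np.round(d["pixel"],1)) for d in tip_of(n,c)][:3]
G=[]
for c,s in S.items():
  p=proj(s,pz); q=proj(s,[656.5,18.5,126]); print(c,"exp flask",p.round(1),"exp ring",q.round(1),net("flask",0,c),net("cradle_ring",0,c))
  m=mask(s["image"],"green"); k=np.zeros_like(m); x,y=q.astype(int); k[y-18:y+14,x-22:x+22]=1
  n,l,st_,ce=cv2.connectedComponentsWithStats(m*k); i=1+np.argmax(st_[1:,4]); b=st_[i]; print("green",b); G.append((s,b[:2]+b[2:4]/2-.5))
  x0,y0=int(p[0])-60,int(p[1])-50; ims.append(cv2.resize(s["image"][max(0,y0):y0+150,x0:x0+120],None,fx=3,fy=3))
print(locate(G,126),locate(G))
h=min(i.shape[0] for i in ims); cv2.imwrite("pics/f8.png",np.hstack([i[:h] for i in ims]))
E
```

```text
21.45 [655.31710968  15.34109027 230.57285104] [0.37117821 0.35748326 0.252412  ] [ 2.60063108e-01  9.65591338e-01 -7.39523906e-04 -2.38402139e-05] 0.7253269926481033
scene exp flask [296.1 239.1] exp ring [298.7 271.4] [(0.6, array([238.9, 177.8])), (0.56, array([435.6, 372.3]))] [(0.8, array([298.7, 272. ]))]
green [285 262  28  23 104]
side exp flask [346.1 181.5] exp ring [344.1 220.5] [(0.86, array([344.6, 178.3])), (0.27, array([343.9, 219.7]))] [(0.68, array([343.3, 219.6]))]
green [333 214  23  13  87]
(array([658.5,  20.7, 126. ]), 0.31) (array([658.4,  20.6, 125.4]), 0.28)
```

View pics/f8.png

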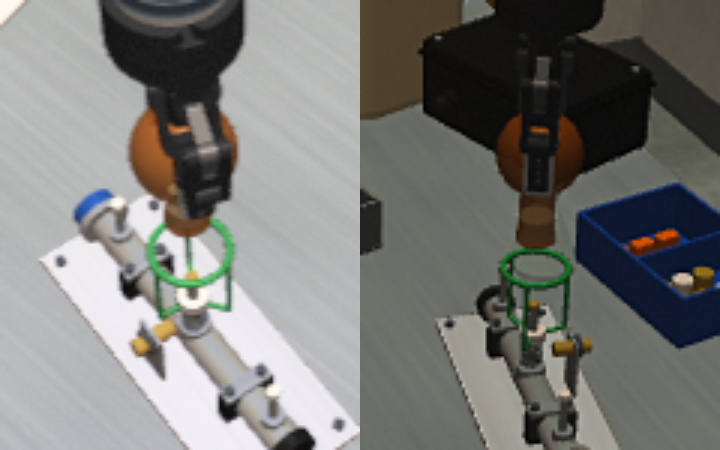

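The crops show the amber flask held neck down and upright, directly above the green ring. The ring sits at scene (299,272) and side (344,220), and the neck end is just above it in both views. Centring by about 4 mm and lowering the neck into the ring, stopping above the spindle tip.

>>> apply_moves:
  plan:
    - {"tx": 0,"ty": 0.004,"tz": 0,"rx": 0,"ry": 0,"rz": 0,"hand": -1}
    - {"tx": 0,"ty": 0.004,"tz": 0.005,"rx": 0,"ry": 0,"rz": 0,"hand": -1}
    - {"tx": 0,"ty": 0.004,"tz": 0.012,"rx": 0,"ry": 0,"rz": 0,"hand": -1}
    - {"tx": 0,"ty": 0.004,"tz": 0.019,"rx": 0,"ry": 0,"rz": 0,"hand": -1}
    - {"tx": 0,"ty": 0.004,"tz": 0.025,"rx": 0,"ry": 0,"rz": 0,"hand": -1}
    - {"tx": 0,"ty": 0.004,"tz": 0.031,"rx": 0,"ry": 0,"rz": 0,"hand": -1}
    - {"tx": 0,"ty": 0.004,"tz": 0.037,"rx": 0,"ry": 0,"rz": 0,"hand": -1}
    - {"tx": 0,"ty": 0.004,"tz": 0.042,"rx": 0,"ry": 0,"rz": 0,"hand": -1}
    - {"tx": 0,"ty": 0.004,"tz": 0.045,"rx": 0,"ry": 0,"rz": 0,"hand": -1}
    - {"tx": 0,"ty": 0.004,"tz": 0.045,"rx": 0,"ry": 0,"rz": 0,"hand": -1}
    - {"tx": 0,"ty": 0.004,"tz": 0.045,"rx": 0,"ry": 0,"rz": 0,"hand": -1}

```text
clock: 22.85
ee_pos: [658.3, 22.0, 185.4]
tcp_rot: [0.258, 0.966, 0.0, 0.0]
wrist_force: [0.1, -0.4, -1.4]
opening: 0.719
finger_force: 65.3
```

```bash
python3 - <<'E'
from h import *
st=state(); print(st["clock"],st["ee_pos"],st["wrist_force"],st["opening"])
S={c:snapshot(c) for c in("scene","side")}; ims=[]
for c,s in S.items():
  x,y=proj(s,[657.5,19,126]).astype(int)
  print(c,proj(s,[657.5,19,126]).round(1),[(round(d["p"],2),np.round(d["pixel"],1)) for d in tip_of("cradle_ring",c)])
  ims.append(cv2.resize(s["image"][y-40:y+35,x-32:x+33],None,fx=6,fy=6,interpolation=cv2.INTER_CUBIC))
cv2.imwrite("pics/f9.png",np.hstack(ims))
E
```

```text
22.85 [658.31494075  22.04268091 185.41718639] [ 0.06921639 -0.39167339 -1.42332485] 0.7188447121123959
scene [298.5 271.9] [(0.54, array([299.3, 271.9]))]
side [344.4 220.3] [(0.82, array([344.7, 220.3]))]
```

View pics/f9.png

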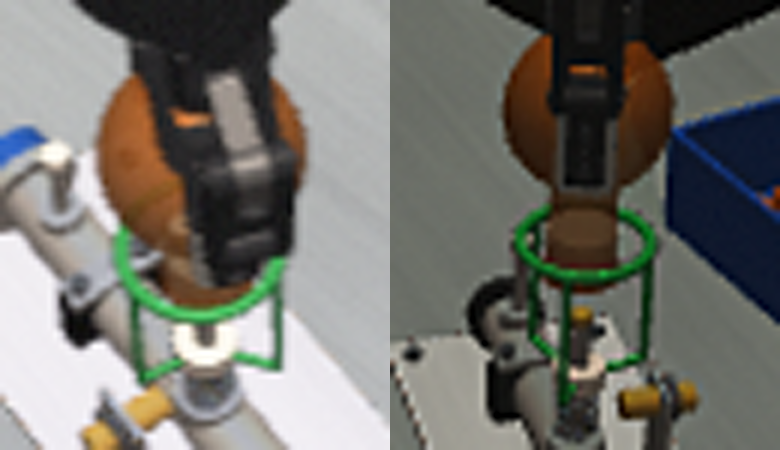

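Crops: the neck is inside the green ring in both views, with the spindle tip centred below it (side crop: neck column 583, spindle 582). Lowering slowly towards the seat.

>>> apply_moves:
  plan:
    - {"tx": 0,"ty": -0.002,"tz": 0.003,"rx": 0,"ry": 0,"rz": 0,"hand": -1}
    - {"tx": 0,"ty": -0.002,"tz": 0.007,"rx": 0,"ry": 0,"rz": 0,"hand": -1}
    - {"tx": 0,"ty": -0.002,"tz": 0.011,"rx": 0,"ry": 0,"rz": 0,"hand": -1}
    - {"tx": 0,"ty": -0.002,"tz": 0.015,"rx": 0,"ry": 0,"rz": 0,"hand": -1}
    - {"tx": 0,"ty": -0.002,"tz": 0.019,"rx": 0,"ry": 0,"rz": 0,"hand": -1}
    - {"tx": 0,"ty": -0.002,"tz": 0.022,"rx": 0,"ry": 0,"rz": 0,"hand": -1}
    - {"tx": 0,"ty": -0.002,"tz": 0.025,"rx": 0,"ry": 0,"rz": 0,"hand": -1}
    - {"tx": 0,"ty": -0.002,"tz": 0.027,"rx": 0,"ry": 0,"rz": 0,"hand": -1}
    - {"tx": 0,"ty": -0.002,"tz": 0.029,"rx": 0,"ry": 0,"rz": 0,"hand": -1}
    - {"tx": 0,"ty": -0.002,"tz": 0.029,"rx": 0,"ry": 0,"rz": 0,"hand": -1}
    - {"tx": 0,"ty": -0.002,"tz": 0.029,"rx": 0,"ry": 0,"rz": 0,"hand": -1}

```text
clock: 24.15
ee_pos: [657.2, 20.4, 156.3]
tcp_rot: [0.258, 0.966, 0.0, 0.0]
wrist_force: [-0.1, 0.4, -1.4]
opening: 0.721
finger_force: 65.3
```

>>> apply_moves:
  plan:
    - {"tx": 0,"ty": -0.001,"tz": 0.001,"rx": 0,"ry": 0,"rz": 0,"hand": -1}
    - {"tx": 0,"ty": -0.001,"tz": 0.002,"rx": 0,"ry": 0,"rz": 0,"hand": -1}
    - {"tx": 0,"ty": -0.001,"tz": 0.003,"rx": 0,"ry": 0,"rz": 0,"hand": -1}
    - {"tx": 0,"ty": -0.001,"tz": 0.004,"rx": 0,"ry": 0,"rz": 0,"hand": -1}
    - {"tx": 0,"ty": -0.001,"tz": 0.005,"rx": 0,"ry": 0,"rz": 0,"hand": -1}
    - {"tx": 0,"ty": -0.001,"tz": 0.006,"rx": 0,"ry": 0,"rz": 0,"hand": -1}
    - {"tx": 0,"ty": -0.001,"tz": 0.007,"rx": 0,"ry": 0,"rz": 0,"hand": -1}
    - {"tx": 0,"ty": -0.001,"tz": 0.007,"rx": 0,"ry": 0,"rz": 0,"hand": -1}

```text
clock: 24.95
ee_pos: [657.6, 19.4, 149.9]
tcp_rot: [0.258, 0.966, 0.0, 0.001]
wrist_force: [2.6, -0.8, 5.1]
opening: 0.723
finger_force: 65.4
```

>>> apply_moves:
  plan:
    - {"tx": -0.001,"ty": 0,"tz": 0.001,"rx": 0,"ry": 0,"rz": 0,"hand": -1}
    - {"tx": -0.001,"ty": 0,"tz": 0.002,"rx": 0,"ry": 0,"rz": 0,"hand": -1}
    - {"tx": -0.001,"ty": 0,"tz": 0.003,"rx": 0,"ry": 0,"rz": 0,"hand": -1}
    - {"tx": -0.001,"ty": 0,"tz": 0.004,"rx": 0,"ry": 0,"rz": 0,"hand": -1}
    - {"tx": -0.001,"ty": 0,"tz": 0.005,"rx": 0,"ry": 0,"rz": 0,"hand": -1}
    - {"tx": -0.001,"ty": 0,"tz": 0.006,"rx": 0,"ry": 0,"rz": 0,"hand": -1}
    - {"tx": -0.001,"ty": 0,"tz": 0.007,"rx": 0,"ry": 0,"rz": 0,"hand": -1}
    - {"tx": -0.001,"ty": 0,"tz": 0.008,"rx": 0,"ry": 0,"rz": 0,"hand": -1}
    - {"tx": -0.001,"ty": 0,"tz": 0.009,"rx": 0,"ry": 0,"rz": 0,"hand": -1}
    - {"tx": -0.001,"ty": 0,"tz": 0.009,"rx": 0,"ry": 0,"rz": 0,"hand": -1}

```text
clock: 25.95
ee_pos: [658.3, 19.4, 141.4]
tcp_rot: [0.258, 0.966, 0.001, 0.001]
wrist_force: [1.0, 0.5, 8.7]
opening: 0.723
finger_force: 65.9
```

>>> apply_moves:
  plan:
    - {"tx": 0,"ty": 0,"tz": 0.001,"rx": 0,"ry": 0,"rz": 0,"hand": -1}
    - {"tx": 0,"ty": 0,"tz": 0.002,"rx": 0,"ry": 0,"rz": 0,"hand": -1}
    - {"tx": 0,"ty": 0,"tz": 0.003,"rx": 0,"ry": 0,"rz": 0,"hand": -1}
    - {"tx": 0,"ty": 0,"tz": 0.004,"rx": 0,"ry": 0,"rz": 0,"hand": -1}
    - {"tx": 0,"ty": 0,"tz": 0.005,"rx": 0,"ry": 0,"rz": 0,"hand": -1}
    - {"tx": 0,"ty": 0,"tz": 0.005,"rx": 0,"ry": 0,"rz": 0,"hand": -1}
    - {"tx": 0,"ty": 0,"tz": 0.005,"rx": 0,"ry": 0,"rz": 0,"hand": -1}

```text
clock: 26.65
ee_pos: [658.4, 19.3, 137.2]
tcp_rot: [0.258, 0.966, 0.001, 0.001]
wrist_force: [-1.0, 1.3, 10.8]
opening: 0.723
finger_force: 66.2
```

>>> apply_moves:
  plan:
    - {"tx": 0,"ty": 0,"tz": 0.0005,"rx": 0,"ry": 0,"rz": 0,"hand": -1}
    - {"tx": 0,"ty": 0,"tz": 0.001,"rx": 0,"ry": 0,"rz": 0,"hand": -1}
    - {"tx": 0,"ty": 0,"tz": 0.0015,"rx": 0,"ry": 0,"rz": 0,"hand": -1}
    - {"tx": 0,"ty": 0,"tz": 0.002,"rx": 0,"ry": 0,"rz": 0,"hand": -1}
    - {"tx": 0,"ty": 0,"tz": 0.002,"rx": 0,"ry": 0,"rz": 0,"hand": -1}
    - {"tx": 0,"ty": 0,"tz": 0.002,"rx": 0,"ry": 0,"rz": 0,"hand": -1}

```text
clock: 27.25
ee_pos: [658.6, 19.4, 136.6]
tcp_rot: [0.258, 0.966, 0.001, 0.0]
wrist_force: [-3.4, 1.7, 16.2]
opening: 0.722
finger_force: 66.8
```

```bash
python3 - <<'E'
from h import *
S={c:snapshot(c) for c in("scene","side")}; G=[]
for c,s in S.items():
  t=tip_of("cradle_ring",c); print(c,[(round(d["p"],2),np.round(d["pixel"],1)) for d in t][:2],[(z,proj(s,[657.8,19.4,z]).round(1)) for z in(126,110)])
  m=mask(s["image"],"green"); q=proj(s,[657.8,19.4,110]).astype(int); b=cv2.boundingRect(m[q[1]-25:q[1]+20,q[0]-25:q[0]+25]); print(b)
  if t: G.append((s,t[0]["pixel"]))
if len(G)>1: print(locate(G))
for n in ("bottle_a","flask_clear","erlenmeyer"): print(n,[(round(d["p"],2),np.round(d["pixel"])) for d in tip_of(n,"side")][:4])
st=state(); print(st["clock"],st["ee_pos"],st["wrist_force"],st["finger_force"])
E
```

```text
scene [(0.59, array([299.6, 272.9])), (0.29, array([464.4, 307.9]))] [(126, array([298.6, 272.2])), (110, array([298.9, 276.5]))]
(15, 32, 25, 13)
side [(0.73, array([222.9, 230.1])), (0.73, array([343.6, 217.3]))] [(126, array([344.4, 220.2])), (110, array([344.1, 226. ]))]
(14, 24, 23, 21)
(array([521.9,  42.9,  69.4]), 43.76)
bottle_a [(0.88, array([250., 218.])), (0.78, array([272., 208.])), (0.74, array([227., 229.])), (0.6, array([384., 343.]))]
flask_clear [(0.68, array([388., 342.])), (0.41, array([250., 219.]))]
erlenmeyer []
27.6 [658.53386323  19.30484663 136.5610894 ] [-3.60478671  0.39646978 16.76151173] 66.82764887809753
```

```bash
python3 - <<'E'
from h import *
a=cv2.imread("pics/side6.png"); b=snapshot("side")["image"]
for im in(a,b): print([int(v) for v in mask(im,"green")[210:250,328:362].sum(1)])
E
```

```text
[0, 0, 0, 0, 12, 8, 5, 5, 4, 3, 2, 4, 4, 5, 9, 14, 11, 1, 1, 0, 1, 1, 1, 1, 0, 0, 2, 2, 3, 2, 3, 2, 0, 0, 2, 2, 1, 0, 0, 0]
[0, 0, 0, 0, 0, 0, 0, 0, 0, 0, 0, 0, 0, 0, 0, 1, 3, 4, 6, 6, 8, 8, 8, 1, 0, 1, 0, 1, 0, 1, 0, 0, 3, 2, 1, 2, 2, 0, 0, 0]
```

The ring's front edge dropped 6 px in the side view, and 16 mm of travel predicts 5.8 px. The force also rose at the stop, so the cradle is fully down. Handing in.

```bash
python3 -c "
from bench import *
s=state();print(s['clock'],s['wrist_force'],s['ee_pos']);print(job_done())"
```

```text
27.65 [-3.24044991  1.89384117 16.53116013] [658.53800704  19.33120157 136.56723394]
the job is handed in; nothing more can be done
None
```

The job is handed in at 27.7 s: the red- and blue-capped bottles stand in the two empty caddy cells, and the amber flask is still held neck down in the ring, with the cradle pressed fully onto its stop at about 16.5 N.

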